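Cure the rocking tube stand

ROBOT

A 6-joint arm with a two-finger parallel gripper is mounted at the origin on the work surface. World frame = base frame: x ahead of the robot, y to its left, z up, the work surface at z = 0. Lengths are in mm, angles in degrees, forces in N, time in s.
With the tool pointing down it reaches from about 300 to 850 mm from the base axis. Payload 4.2 kg.
Tool frame: the origin (TCP) lies midway between the tips of the shut fingers; the grasp point (between the pads) lies 19 mm behind it (env.grip_point_offset is the distance from the TCP to the grasp point, in mm); z points along the fingers, x is the direction in which the jaws open and shut, and the axes are right-handed (so a half turn about z gives the same grasp; the last joint's range is limited). The gripper opens to 91 mm and grips with 3 to 60 N. Pads are 32 mm wide; open, the fingers measure 118 mm over their backs; the gripper's body (76 mm by 178 mm) begins 60 mm behind the grasp point.
Start: joints at [-1.146, 18.312, 89.639, -0, 72.044, -1.146], TCP at [575.016, 0, 213.976] pointing down, gripper open.
Joint ranges: [-177.97, 177.97], [-48.28, 115.42], [12.27, 149.76], [-77.06, 257.06], [2.81, 150.46], [-146.56, 146.56]. Speed limits (degrees/s): [147.25, 147.25, 180, 180, 180, 180].

INTERFACE

Orientations are given as [roll, pitch, yaw] about the fixed x, y, z axes, in that order (R = Rz(yaw) Ry(pitch) Rx(roll)).
In Python, from workcell import env gives the robot as it stands.
- The arm moves only by the shell command python3 -m pendant 'ROWS' [FORCE]. ROWS is JSON, a list of rows, each an object with "xyz": the shift along the tool's x, y, z in m, a list of three; "roll": the turn about the tool's z in degrees; "jaw": the closure, from 0 (fully open) to 1 (shut). A call has exactly 8 rows; each row is the pose to reach, as a shift and turn from the pose commanded when the call began, along the tool's axes at that moment; what a row does not reach only later rows make up. A row lasts 1/8 s, in which the tool goes at most 62.5 mm and 10.7 degrees, less where a joint would pass 70% of its speed; a pose out of reach is approached as far as the arm can. A call with a gripper value outside its range is refused whole. The fingers move at their own pace and stop on an object; FORCE is the grip in N (left out, the last holds). Time passes only in rows, so rows that repeat a pose let the fingers close, or fill a call up. It gives the time, the measured TCP pose, the force and the opening at its end, in the units of the state.
- env.state(): the state, without advancing time (a new reading comes with each control period).
- env.grab_frame(name): name is "scene" or "side" or "wrist"; returns (picture, depth): 480x640x3 uint8, blue, green, red; 480x640 float32, mm along the optical axis (not along the pixel's ray), 0 where there is no reading.
- env.camera_params(name): a dict with "camera_matrix" (3x3 intrinsics, pixels), "cam_to_world" (4x4, takes a point from camera to world coordinates); the wrist camera has in their place "hand_eye" (4x4, takes a point from camera to tool coordinates, whose origin is the TCP and whose axes are the tool frame's). Camera axes: x right, y up, looking along -z (the intrinsics and any distortion apply to the point x, -y, -z); pixel columns grow to the right and rows downward; lengths in mm; the calibration is good to about 2 mm. A picture is of the moment at which its call begins: read the wrist's pose just before it. camera_params takes no time and is no camera call.
- env.job_done(): hands the job in, once; it reports no verdict.
The state is a dict: "time_s": time; "qpos": joint angles; "qvel": joint speeds; "effort": joint torques, N m; "ee_pos": TCP position; "ee_rot": TCP orientation; "force": force on the tool from outside, world axes, zero at the start; "torque": the same for the moment, N m; "gripper_width": finger opening in mm.
Only numpy, scipy, OpenCV 4.12 (cv2) and the standard library are available. Lean on these libraries where they do the work, as an engineer would, in place of code of your own. Each camera call takes 0.05 s, during which the arm holds its last target. There are 200 camera calls.

TASK

One foot of the blood-tube stand is too short, so the stand rocks on the steel plate. Press lightly on its corners one after another, without shoving it about, until one tips down under the press; slide the black wedge, thin end first, under the foot of that corner until it is snug and carries the corner with the stand level. Let go of the wedge, press that corner again to prove that it no longer gives, and leave everything standing without disturbing the things around.

Things in the scene. Friction and masses are not known exactly. Their poses are not given: they have to be found in the camera images.
- stand: Loose tube stand, about 0.8 kg: square aluminium base 124 x 124 x 10 mm on four round black rubber feet 14 mm across; a 50 mm square grey block of capped tubes is fixed in its middle (cap tops 77 mm up). Origin: centre, level with the undersides of the full-length feet (= top of the steel plate); z up, x, y along the base's edges. Base underside 8 mm, top face 18 mm above the origin.
- corner_1 (a point): Point on the base's top face over the foot at stand x = -50, y = -50 mm. One of the four feet, known only by feel, is 3 to 4 mm too short and hangs in the air while the stand rests level on the other three.
- corner_2 (a point): Point on the base's top face over the foot at stand x = +50, y = -50 mm. A press of 1 to 2 N over the short foot tips that corner down until the foot meets the plate; let go, it tips back.
- corner_3 (a point): Point on the base's top face over the foot at stand x = +50, y = +50 mm. Corners over full-length feet do not give under a press.
- corner_4 (a point): Point on the base's top face over the foot at stand x = -50, y = +50 mm.
- wedge: Loose black plastic wedge, 50 g, flat on the table beside the steel plate. Origin: on its flat underside, below the centre of the upright grip tab; z up; thin end towards +x. It is 24 mm wide (y), 6.5 mm thick from x = -9 to +9 mm (below the tab), then falls evenly to 2 mm at x = +54 mm. Friction holds it where it is wedged in.
- wedge_tab (a point): Centre of the wedge's upright grip tab, 24 mm above the underside. The tab is 18 mm long (x), 12 mm thick (y, to be pinched) and its top is 41 mm above the underside.
- plate: Fixed flat steel plate 320 x 320 mm, 8 mm thick, on the table, with the stand near its middle. Origin: centre of its underside; z up.
- cup: Bystander: loose paper cup, 80 mm across, 95 mm high. Origin: centre of its underside.
- glove_box: Bystander: loose cardboard glove box 230 x 120 mm, 70 mm high. Origin: centre of its underside.
- bottle: Bystander: loose clear bottle 60 mm across, 160 mm high. Origin: centre of its underside.
- crate: Fixed grey open crate 300 x 220 mm, 120 mm high, beside the plate, holding tubes whose caps stand below its rim. Origin: centre of its underside.
There are look-alikes about, which are no part of the job. There is more than one size of the stand; the one meant has the size given above.

How it is judged:
By the outcome, as a careful person would: the job done as asked, in the order asked, and still so for the second after the job is handed in, with the robot touching nothing.
It also fails if it takes over 70 s, if anything falls off the work surface, if the arm or the gripper's body presses on something with over 40 N, if the wrist force passes 120 N, or if a joint passes its speed limit or range.

## Working session

There is one attempt and no reset: what is moved stays moved. The work goes in short steps, Python scripts to look and compute and a shell command to move; the robot and the scene stay as the last step left them, time stands still between calls to the robot, and variables do not carry over. Pictures are saved under pics/ and viewed, about 8 in all and at most 12, crops included, and the job is handed in when it is done.

```bash
ls; mkdir -p pics; python3 - <<'E'
from workcell import env
import cv2,numpy as np
for n in ["scene","side"]:
    im,d=env.grab_frame(n); cv2.imwrite(f"pics/{n}0.png",im); np.save(f"pics/{n}0.npy",d)
    p=env.camera_params(n); print(n,{k:np.round(v,3).tolist() if not isinstance(v,str) else v for k,v in p.items()})
print(env.camera_params("wrist")); print(env.state())
E
```

```text
pics
scene {'camera_matrix': [[452.56, 0.0, 313.233], [0.0, 452.56, 240.449], [0.0, 0.0, 1.0]], 'cam_to_world': [[0.859, -0.286, 0.426, 953.503], [0.513, 0.488, -0.706, -746.15], [-0.006, 0.825, 0.566, 627.06], [0.0, 0.0, 0.0, 1.0]]}
side {'camera_matrix': [[522.981, 0.0, 323.126], [0.0, 522.981, 250.925], [0.0, 0.0, 1.0]], 'cam_to_world': [[-0.797, 0.463, -0.388, -75.578], [-0.604, -0.62, 0.501, 760.31], [-0.008, 0.634, 0.773, 1198.475], [0.0, 0.0, 0.0, 1.0]]}
{'camera_matrix': array([[364.85102586,   0.        , 323.5474168 ],
       [  0.        , 364.85102586, 240.24542028],
       [  0.        ,   0.        ,   1.        ]]), 'hand_eye': array([[ 9.99999966e-01,  1.78564738e-04, -1.89611281e-04,
        -5.40930406e-01],
       [ 1.15508675e-04, -9.56534027e-01, -2.91620716e-01,
        -8.38315671e+01],
       [-2.33442819e-04,  2.91620684e-01, -9.56534015e-01,
        -1.71297390e+02],
       [ 0.00000000e+00,  0.00000000e+00,  0.00000000e+00,
         1.00000000e+00]])}
{'time_s': 0.1, 'qpos': array([-1.14753931e+00,  1.83487457e+01,  8.96980932e+01, -5.12714162e-04,
        7.20446262e+01, -1.14638796e+00]), 'qvel': array([-0.07448636, -0.13490345, -0.08113393,  0.02224347, -0.01729566,
       -0.04352745]), 'effort': array([ 5.01049108e-04, -4.13330913e+01, -2.32510239e+01,  7.29743019e-02,
        4.21804120e-02, -4.88014211e-05]), 'ee_pos': array([ 5.74556169e+02, -9.49581788e-03,  2.13205627e+02]), 'ee_rot': array([-1.79998657e+02,  9.14566170e-02, -9.91827179e-04]), 'force': array([-0.21052191,  0.58956996, -0.48523114]), 'torque': array([-0.00391966,  0.02311142, -0.02156234]), 'gripper_width': 91.13064014326828}
```

View pics/scene0.png

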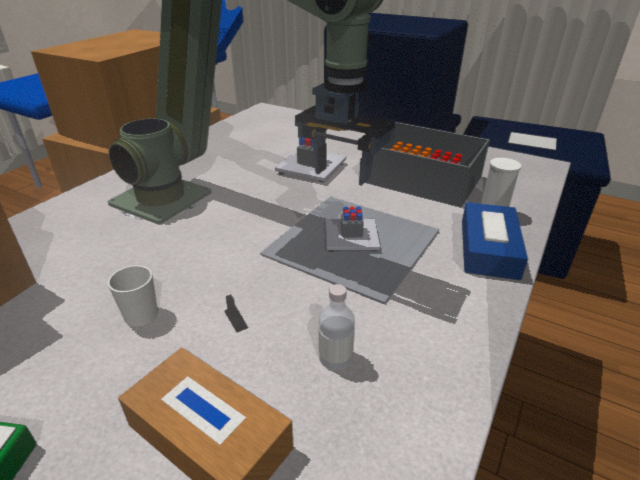

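View pics/side0.png

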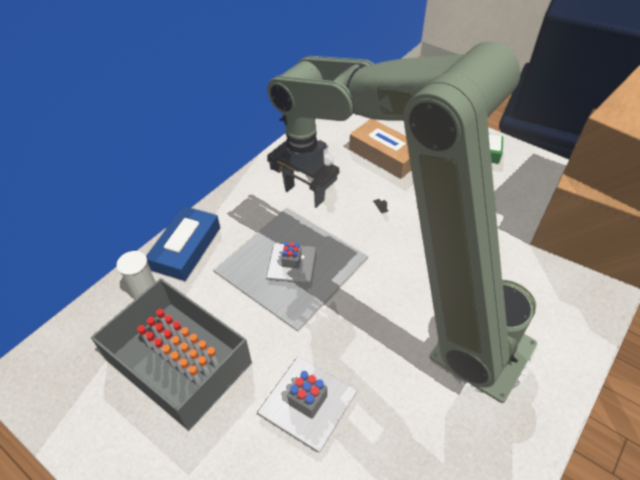

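Scene view: the stand on the plate is at (352,225). A larger look-alike stands off the plate at (312,160). The wedge lies at (235,313), and the cup, bottle, boxes and crate are clear of it. Next I'll get rough positions and an enlarged crop.

```bash
cat > h.py <<'E'
from workcell import env
import cv2,numpy as np
from scipy.spatial.transform import Rotation as R
def cam(n,st=None):
    p=env.camera_params(n); K=np.array(p["camera_matrix"])
    if n!="wrist": return K,np.array(p["cam_to_world"])
    T=np.eye(4); T[:3,:3]=R.from_euler("xyz",st["ee_rot"],degrees=True).as_matrix(); T[:3,3]=st["ee_pos"]
    return K,T@np.array(p["hand_eye"])
def ray(K,T,uv,z):
    uv=np.atleast_2d(uv).astype(float)
    d=np.c_[(uv[:,0]-K[0,2])/K[0,0],-(uv[:,1]-K[1,2])/K[1,1],-np.ones(len(uv))]@T[:3,:3].T
    s=(z-T[2,3])/d[:,2]; return T[:3,3]+s[:,None]*d
def proj(K,T,P):
    P=np.atleast_2d(P); c=(P-T[:3,3])@T[:3,:3]
    return np.c_[K[0,0]*c[:,0]/-c[:,2]+K[0,2],K[1,1]*c[:,1]/c[:,2]+K[1,2]]
def cloud(K,T,d):
    v,u=np.mgrid[:480,:640]; c=np.stack([(u-K[0,2])/K[0,0]*d,-(v-K[1,2])/K[1,1]*d,-d],-1)
    return c@T[:3,:3].T+T[:3,3]
def show(name,st):
    print({k:np.round(st[k],2).tolist() for k in("time_s","ee_pos","ee_rot","force","gripper_width","qpos")})
E
python3 - <<'E'
from h import *
K,T=cam("scene")
for n,uv,z in [("stand centre",[352,225],60),("plate c1",[335,199],8),("p2",[438,233],8),("p3",[387,298],8),("p4",[262,252],8),("wedge tab",[231,298],35),("wedge thin?",[246,328],3),("cup",[137,318],0),("bottle",[337,358],0),("standA",[327,221],26),("B",[374,221],26),("C",[380,249],26),("D",[328,249],26),("stand2",[312,160],60),("box",[125,405],60)]:
    print(n,ray(K,T,uv,z)[0].round(1))
K2,T2=cam("side")
for n,uv,z in [("stand top",[291,250],90),("tab",[378,202],41),("crate",[247,350],120),("crate",[165,283],120)]: print("side",n,ray(K2,T2,uv,z)[0].round(1))
a=cv2.imread("pics/scene0.png")[190:260,310:400]; b=cv2.imread("pics/scene0.png")[280:350,190:280]
cv2.imwrite("pics/c1.png",cv2.resize(np.hstack([a,b]),None,fx=4.4,fy=4.4,interpolation=cv2.INTER_CUBIC))
E
```

```text
stand centre [572.3  61.9  60. ]
plate c1 [435.6 232.7   8. ]
p2 [737.2 210.2   8. ]
p3 [723.8 -75.4   8. ]
p4 [409.2 -74.7   8. ]
wedge tab [ 471.5 -258.9   35. ]
wedge thin? [ 524.7 -284.7    3. ]
cup [ 321.1 -369.8    0. ]
bottle [ 707.5 -258.9    0. ]
standA [487.1  95.4  26. ]
B [588.5 154.7  26. ]
C [650.6  51.5  26. ]
D [548.3  -8.5  26. ]
stand2 [306.  324.7  60. ]
box [ 507.6 -538.9   60. ]
side stand top [553.   91.9  90. ]
side tab [ 487.1 -247.8   41. ]
side crate [427.5 402.4 120. ]
side crate [724.2 386.3 120. ]
```

View pics/c1.png

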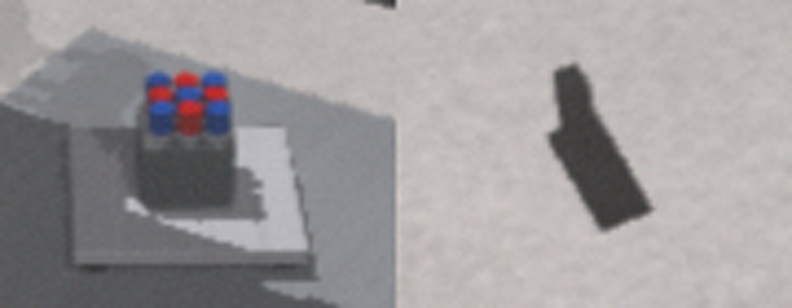

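The crop confirms the stand: about 120 mm square, nine caps, on the plate. The look-alike off the plate is larger. The wedge's tab is at the upper left and its thin end at the lower right. Next is a closer wrist view.

```bash
python3 - <<'E'
from h import *
st=env.state(); im,d=env.grab_frame("wrist"); cv2.imwrite("pics/w1.png",im); np.save("pics/w1.npy",d)
K,T=cam("wrist",st); np.save("pics/w1T.npy",T); P=cloud(K,T,d)
np.save("pics/w1P.npy",P)
m=(abs(P[...,2]-26)<6)&(abs(P[...,0]-568)<110)&(abs(P[...,1]-73)<110)&(d>0)
m=cv2.morphologyEx(m.astype(np.uint8),cv2.MORPH_OPEN,np.ones((5,5)))
cs,_=cv2.findContours(m,cv2.RETR_EXTERNAL,cv2.CHAIN_APPROX_NONE); c=max(cs,key=cv2.contourArea)
print(np.median(P[m>0][:,2]),np.median(P[...,2][200:300,300:340]))
X=ray(K,T,c[:,0],26)[:,:2].astype(np.float32); print(cv2.minAreaRect(X)); print(cv2.minAreaRect(c))
E
```

```text
26.556781422079553 8.381823198922092
((562.6929931640625, 84.04893493652344), (123.49726867675781, 123.40330505371094), 30.734899520874023)
((311.9559326171875, 123.42646789550781), (139.94284057617188, 138.05636596679688), 59.03623962402344)
```

View pics/w1.png

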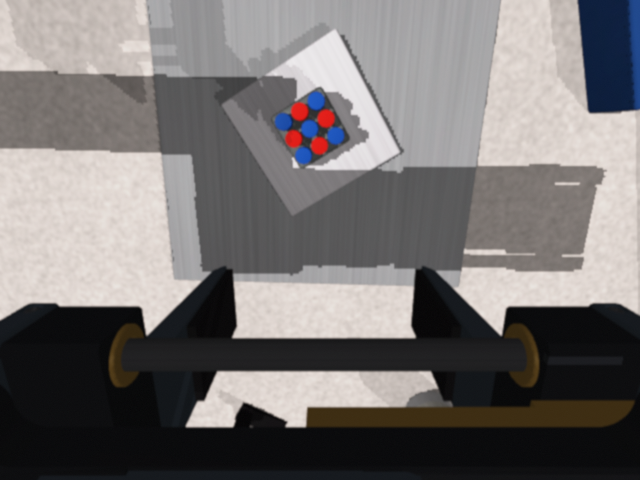

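The wrist picture shows the plate stand centred at about (312,122). Its measured side is 123.5 mm, so it fits the description. Its centre is (562.7, 84.0) and its yaw about 30.7°. Corners: C (545,15.5), B (494,101.5), A (580,152.5), D (631,66.5). I'll press C first with the jaws shut.

```bash
python3 -m pendant '[{"xyz":[-0.005,-0.003,0.03],"roll":0,"jaw":1},{"xyz":[-0.015,-0.008,0.07],"roll":0,"jaw":1},{"xyz":[-0.025,-0.013,0.11],"roll":0,"jaw":1},{"xyz":[-0.03,-0.0155,0.145],"roll":0,"jaw":1},{"xyz":[-0.03,-0.0155,0.17],"roll":0,"jaw":1},{"xyz":[-0.03,-0.0155,0.178],"roll":0,"jaw":1},{"xyz":[-0.03,-0.0155,0.182],"roll":0,"jaw":1},{"xyz":[-0.03,-0.0155,0.182],"roll":0,"jaw":1}]' 10
python3 -c "
from h import *
show('',env.state())"
```

```text
time_s: 1.15
ee_pos: [545.7, 15.5, 32.6]
ee_rot: [-180.0, -0.1, -0.0]
force: [-0.1, 0.0, 0.0]
gripper_width: 14.2
{'time_s': 1.15, 'ee_pos': [545.65, 15.47, 32.6], 'ee_rot': [-180.0, -0.08, -0.01], 'force': [-0.1, 0.01, 0.03], 'gripper_width': 14.17, 'qpos': [0.42, 25.95, 107.33, 0.0, 46.65, 0.42]}
```

```bash
python3 -m pendant '[{"xyz":[0,0,0],"roll":0,"jaw":1},{"xyz":[0,0,0.002],"roll":0,"jaw":1},{"xyz":[0,0,0.003],"roll":0,"jaw":1},{"xyz":[0,0,0.004],"roll":0,"jaw":1},{"xyz":[0,0,0.005],"roll":0,"jaw":1},{"xyz":[0,0,0.0055],"roll":0,"jaw":1},{"xyz":[0,0,0.006],"roll":0,"jaw":1},{"xyz":[0,0,0.006],"roll":0,"jaw":1}]'
python3 -m pendant '[{"xyz":[0,0,0.0003],"roll":0,"jaw":1},{"xyz":[0,0,0.0006],"roll":0,"jaw":1},{"xyz":[0,0,0.0009],"roll":0,"jaw":1},{"xyz":[0,0,0.001],"roll":0,"jaw":1},{"xyz":[0,0,0.001],"roll":0,"jaw":1},{"xyz":[0,0,0.001],"roll":0,"jaw":1},{"xyz":[0,0,0.001],"roll":0,"jaw":1},{"xyz":[0,0,0.001],"roll":0,"jaw":1}]'
```

```text
time_s: 2.15
ee_pos: [545.0, 15.5, 26.3]
ee_rot: [-180.0, -0.0, 0.0]
force: [-1.6, 0.2, 3.6]
gripper_width: 0.5
time_s: 3.15
ee_pos: [545.0, 15.5, 26.2]
ee_rot: [180.0, -0.0, 0.0]
force: [-3.6, -0.1, 11.0]
gripper_width: 0.6
```

C is firm: 11 N with only 0.1 mm of give. On to B.

```bash
python3 -m pendant '[{"xyz":[0,0,-0.035],"roll":0,"jaw":1},{"xyz":[-0.006,-0.01,-0.075],"roll":0,"jaw":1},{"xyz":[-0.026,-0.044,-0.08],"roll":0,"jaw":1},{"xyz":[-0.046,-0.078,-0.075],"roll":0,"jaw":1},{"xyz":[-0.051,-0.086,-0.04],"roll":0,"jaw":1},{"xyz":[-0.051,-0.086,-0.015],"roll":0,"jaw":1},{"xyz":[-0.051,-0.086,-0.006],"roll":0,"jaw":1},{"xyz":[-0.051,-0.086,-0.0035],"roll":0,"jaw":1}]'
python3 -m pendant '[{"xyz":[0,0,0.001],"roll":0,"jaw":1},{"xyz":[0,0,0.0015],"roll":0,"jaw":1},{"xyz":[0,0,0.002],"roll":0,"jaw":1},{"xyz":[0,0,0.0025],"roll":0,"jaw":1},{"xyz":[0,0,0.0028],"roll":0,"jaw":1},{"xyz":[0,0,0.003],"roll":0,"jaw":1},{"xyz":[0,0,0.003],"roll":0,"jaw":1},{"xyz":[0,0,0.003],"roll":0,"jaw":1}]'
```

```text
time_s: 4.15
ee_pos: [494.2, 101.4, 28.3]
ee_rot: [180.0, 0.0, -0.0]
force: [-0.1, -0.5, 0.7]
gripper_width: 0.5
time_s: 5.15
ee_pos: [494.2, 101.5, 26.2]
ee_rot: [-180.0, -0.0, 0.0]
force: [-0.9, -0.9, 6.0]
gripper_width: 0.8
```

B is firm too: 6 N with no give. Next A.

```bash
python3 -m pendant '[{"xyz":[0,0,-0.035],"roll":0,"jaw":1},{"xyz":[0.01,-0.006,-0.075],"roll":0,"jaw":1},{"xyz":[0.044,-0.026,-0.08],"roll":0,"jaw":1},{"xyz":[0.078,-0.046,-0.075],"roll":0,"jaw":1},{"xyz":[0.086,-0.051,-0.04],"roll":0,"jaw":1},{"xyz":[0.086,-0.051,-0.015],"roll":0,"jaw":1},{"xyz":[0.086,-0.051,-0.006],"roll":0,"jaw":1},{"xyz":[0.086,-0.051,-0.003],"roll":0,"jaw":1}]'
python3 -m pendant '[{"xyz":[0,0,0.001],"roll":0,"jaw":1},{"xyz":[0,0,0.0015],"roll":0,"jaw":1},{"xyz":[0,0,0.002],"roll":0,"jaw":1},{"xyz":[0,0,0.0025],"roll":0,"jaw":1},{"xyz":[0,0,0.0028],"roll":0,"jaw":1},{"xyz":[0,0,0.003],"roll":0,"jaw":1},{"xyz":[0,0,0.003],"roll":0,"jaw":1},{"xyz":[0,0,0.003],"roll":0,"jaw":1}]'
```

```text
time_s: 6.15
ee_pos: [580.0, 152.4, 28.3]
ee_rot: [180.0, 0.0, -0.0]
force: [0.1, 0.0, -0.7]
gripper_width: 0.3
time_s: 7.15
ee_pos: [580.2, 152.6, 26.3]
ee_rot: [-180.0, -0.0, 0.0]
force: [-1.7, -0.5, 6.0]
gripper_width: 0.2
```

A is firm. Now D.

```bash
python3 -m pendant '[{"xyz":[0,0,-0.035],"roll":0,"jaw":1},{"xyz":[0.006,0.01,-0.075],"roll":0,"jaw":1},{"xyz":[0.026,0.044,-0.08],"roll":0,"jaw":1},{"xyz":[0.046,0.078,-0.075],"roll":0,"jaw":1},{"xyz":[0.051,0.086,-0.04],"roll":0,"jaw":1},{"xyz":[0.051,0.086,-0.015],"roll":0,"jaw":1},{"xyz":[0.051,0.086,-0.006],"roll":0,"jaw":1},{"xyz":[0.051,0.086,-0.003],"roll":0,"jaw":1}]'
python3 -m pendant '[{"xyz":[0,0,0.001],"roll":0,"jaw":1},{"xyz":[0,0,0.0015],"roll":0,"jaw":1},{"xyz":[0,0,0.002],"roll":0,"jaw":1},{"xyz":[0,0,0.0025],"roll":0,"jaw":1},{"xyz":[0,0,0.0028],"roll":0,"jaw":1},{"xyz":[0,0,0.003],"roll":0,"jaw":1},{"xyz":[0,0,0.003],"roll":0,"jaw":1},{"xyz":[0,0,0.003],"roll":0,"jaw":1}]'
```

```text
time_s: 8.15
ee_pos: [631.1, 66.6, 28.3]
ee_rot: [180.0, 0.0, 0.0]
force: [-0.6, 0.4, 0.0]
gripper_width: 0.3
time_s: 9.15
ee_pos: [631.4, 66.5, 25.7]
ee_rot: [-180.0, -0.0, -0.0]
force: [0.7, 0.2, 1.0]
gripper_width: 0.5
```

D gives: 1 N at 25.7 and sinking. I'll press it through until the foot meets the plate.

```bash
python3 -m pendant '[{"xyz":[0,0,0.0005],"roll":0,"jaw":1},{"xyz":[0,0,0.001],"roll":0,"jaw":1},{"xyz":[0,0,0.0013],"roll":0,"jaw":1},{"xyz":[0,0,0.0016],"roll":0,"jaw":1},{"xyz":[0,0,0.0019],"roll":0,"jaw":1},{"xyz":[0,0,0.0022],"roll":0,"jaw":1},{"xyz":[0,0,0.0025],"roll":0,"jaw":1},{"xyz":[0,0,0.0025],"roll":0,"jaw":1}]'
python3 -m pendant '[{"xyz":[0,0,0.0003],"roll":0,"jaw":1},{"xyz":[0,0,0.0006],"roll":0,"jaw":1},{"xyz":[0,0,0.0009],"roll":0,"jaw":1},{"xyz":[0,0,0.001],"roll":0,"jaw":1},{"xyz":[0,0,0.001],"roll":0,"jaw":1},{"xyz":[0,0,0.001],"roll":0,"jaw":1},{"xyz":[0,0,0.001],"roll":0,"jaw":1},{"xyz":[0,0,0.001],"roll":0,"jaw":1}]'
```

```text
time_s: 10.15
ee_pos: [631.2, 66.5, 23.3]
ee_rot: [-180.0, -0.0, 0.0]
force: [1.6, -0.1, 5.0]
gripper_width: 0.6
time_s: 11.15
ee_pos: [631.3, 66.5, 23.2]
ee_rot: [-180.0, -0.1, 0.0]
force: [0.1, -0.7, 9.7]
gripper_width: 0.4
```

D is the short corner: it sank about 3.1 mm at 1–5 N and then turned firm. Next I'll lift off and look at the wedge with the wrist camera.

```bash
python3 -m pendant '[{"xyz":[0,0,-0.03],"roll":0,"jaw":0.9},{"xyz":[0,0.01,-0.085],"roll":-8,"jaw":0.5},{"xyz":[-0.01,0.055,-0.12],"roll":-18,"jaw":0},{"xyz":[-0.02,0.11,-0.145],"roll":-28,"jaw":0},{"xyz":[-0.03,0.165,-0.165],"roll":-38,"jaw":0},{"xyz":[-0.042,0.22,-0.18],"roll":-48,"jaw":0},{"xyz":[-0.054,0.275,-0.192],"roll":-58,"jaw":0},{"xyz":[-0.066,0.325,-0.192],"roll":-64,"jaw":0}]'
python3 -c "
from h import *
show('',env.state())"
```

```text
time_s: 12.15
ee_pos: [563.7, -259.8, 213.8]
ee_rot: [-179.9, -0.0, 64.2]
force: [0.8, -0.1, 0.4]
gripper_width: 76.1
{'time_s': 12.15, 'ee_pos': [563.72, -259.85, 213.85], 'ee_rot': [-179.9, -0.02, 64.2], 'force': [0.76, -0.15, 0.39], 'gripper_width': 76.12, 'qpos': [-25.82, 22.52, 83.23, 0.02, 74.35, -90.03]}
```

Commanded pose is (565, -258.5, 214) with yaw 64, a good viewing spot. Looking now.

```bash
python3 - <<'E'
from h import *
im,d=env.grab_frame("wrist")  # let arm settle
st=env.state(); im,d=env.grab_frame("wrist"); cv2.imwrite("pics/w2.png",im)
K,T=cam("wrist",st); P=cloud(K,T,d)
show('',st)
g=im.max(2); m=((g<95)&(abs(P[...,0]-490)<90)&(abs(P[...,1]+262)<80)&(d>0)).astype(np.uint8)
cs,_=cv2.findContours(m,cv2.RETR_EXTERNAL,cv2.CHAIN_APPROX_NONE)
for c in sorted(cs,key=cv2.contourArea)[-3:]:
    print(cv2.contourArea(c),cv2.minAreaRect(c)); 
    X=ray(K,T,c[:,0],3)[:,:2].astype(np.float32); print(cv2.minAreaRect(X))
t=(P[...,2]>34)&(P[...,2]<48)&(m>0)
uv=np.argwhere(t)[:,::-1]; print(len(uv))
if len(uv): X=ray(K,T,uv,41)[:,:2].astype(np.float32); print("tab top",cv2.minAreaRect(X),np.median(P[t][:,2]))
e=(P[...,2]>3.5)&(P[...,2]<10)&(m>0)
Q=P[e]; print("body",len(Q),cv2.minAreaRect(Q[:,:2].astype(np.float32)))
cv2.imwrite("pics/w2c.png",im)
E
```

```text
{'time_s': 12.2, 'ee_pos': [561.71, -266.02, 213.08], 'ee_rot': [-179.9, 0.32, 64.12], 'force': [-1.18, -4.4, 0.67], 'gripper_width': 80.31, 'qpos': [-26.23, 22.62, 83.19, -0.33, 74.29, -90.26]}
1397.5 ((289.0, 154.5), (63.0, 24.0), 90.0)
((493.3924560546875, -272.68829345703125), (24.439159393310547, 62.57289123535156), 61.988258361816406)
105851.0 ((319.5, 372.5), (213.0, 639.0), 90.0)
((753.3547973632812, -369.5662841796875), (871.57861328125, 309.79559326171875), 64.4566879272461)
278
tab top ((473.8565368652344, -262.4621276855469), (12.013575553894043, 18.06220054626465), 58.08695602416992) 41.39903171662746
body 946 ((493.35980224609375, -273.14288330078125), (23.2698974609375, 61.795005798339844), 61.523887634277344)
```

View pics/w2c.png

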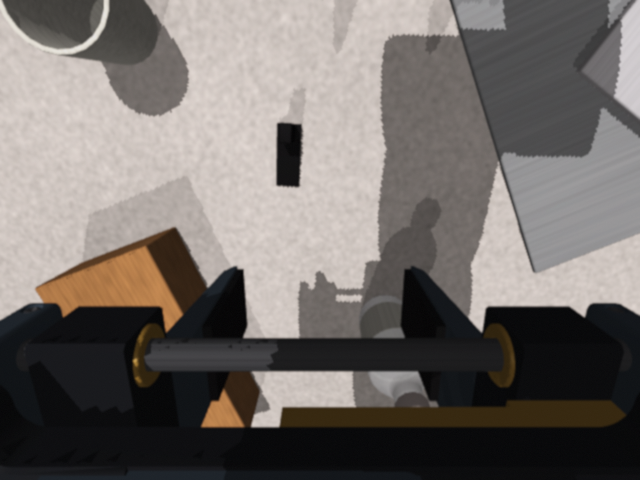

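The wedge is at (289,154), with its tab at the top and its thin end at the bottom. In world coordinates the tab is at (473.6, -262.3) and the yaw is -28°. The tips must stay above the 6.5 mm body, so I'll grip with the TCP at z≈11. First a hover.

```bash
python3 -m pendant '[{"xyz":[-0.012,-0.02,0.02],"roll":2,"jaw":0},{"xyz":[-0.024,-0.042,0.05],"roll":2,"jaw":0},{"xyz":[-0.034,-0.062,0.08],"roll":2,"jaw":0},{"xyz":[-0.04,-0.074,0.11],"roll":2,"jaw":0},{"xyz":[-0.0425,-0.079,0.13],"roll":2,"jaw":0},{"xyz":[-0.0435,-0.0805,0.145],"roll":2,"jaw":0},{"xyz":[-0.0435,-0.0805,0.15],"roll":2,"jaw":0},{"xyz":[-0.0435,-0.0805,0.15],"roll":2,"jaw":0}]'
python3 - <<'E'
from h import *
st=env.state(); im,d=env.grab_frame("wrist"); cv2.imwrite("pics/w3.png",im)
K,T=cam("wrist",st); P=cloud(K,T,d); show('',st)
m=(im.max(2)<95)&(abs(P[...,0]-490)<60)&(abs(P[...,1]+267)<50)&(d>0)
t=(P[...,2]>36)&(P[...,2]<46)&m
uv=np.argwhere(t)[:,::-1]; print(len(uv))
if len(uv): print(cv2.minAreaRect(ray(K,T,uv,41)[:,:2].astype(np.float32)))
K,T=cam("scene"); im,d=env.grab_frame("scene"); cv2.imwrite("pics/s3.png",im)
E
```

```text
time_s: 13.25
ee_pos: [474.0, -262.1, 63.9]
ee_rot: [-180.0, -0.0, 62.0]
force: [0.1, 0.9, 0.4]
gripper_width: 91.3
{'time_s': 13.25, 'ee_pos': [473.98, -262.14, 63.93], 'ee_rot': [-180.0, -0.01, 62.01], 'force': [0.05, 0.86, 0.44], 'gripper_width': 91.28, 'qpos': [-30.17, 23.4, 105.94, 0.01, 50.66, -92.19]}
638
((472.3784484863281, -262.0785827636719), (11.976757049560547, 19.330812454223633), 61.430999755859375)
```

The tab measures (472.4, -262.1) at 61.4°, which agrees. Descending and gripping.

```bash
python3 -m pendant '[{"xyz":[0,-0.0005,0.02],"roll":0.5,"jaw":0.4},{"xyz":[0,-0.0005,0.04],"roll":0.5,"jaw":0.5},{"xyz":[0,-0.0005,0.05],"roll":0.5,"jaw":0.6},{"xyz":[0,-0.0005,0.053],"roll":0.5,"jaw":0.7},{"xyz":[0,-0.0005,0.053],"roll":0.5,"jaw":0.8},{"xyz":[0,-0.0005,0.053],"roll":0.5,"jaw":1},{"xyz":[0,-0.0005,0.053],"roll":0.5,"jaw":1},{"xyz":[0,-0.0005,0.053],"roll":0.5,"jaw":1}]' 25
python3 -c "
from h import *
show('',env.state())"
```

```text
time_s: 14.35
ee_pos: [473.3, -262.1, 11.2]
ee_rot: [180.0, -0.0, 61.5]
force: [0.8, -0.5, -0.9]
gripper_width: 14.0
{'time_s': 14.35, 'ee_pos': [473.29, -262.14, 11.22], 'ee_rot': [179.97, -0.0, 61.5], 'force': [0.78, -0.46, -0.86], 'gripper_width': 13.98, 'qpos': [-30.2, 27.29, 109.1, 0.0, 43.57, -91.7]}
```

```bash
python3 -m pendant '[{"xyz":[0,0,0],"roll":0,"jaw":1},{"xyz":[0,0,0],"roll":0,"jaw":1},{"xyz":[0,0,-0.015],"roll":0,"jaw":1},{"xyz":[0,0,-0.04],"roll":8,"jaw":1},{"xyz":[0,0,-0.07],"roll":18,"jaw":1},{"xyz":[0,0,-0.089],"roll":28,"jaw":1},{"xyz":[0,0,-0.089],"roll":38,"jaw":1},{"xyz":[0,0,-0.089],"roll":48,"jaw":1}]' 25
python3 - <<'E'
from h import *
c=np.array([473.16,-262.08]); Y=61.5-48
t=np.array([562.7,84.0])+(70.7+75)*np.array([np.cos(np.radians(345.7)),np.sin(np.radians(345.7))])
d=t-c;a=np.radians(Y);print(t,d@[np.cos(a),np.sin(a)],d@[np.sin(a),-np.cos(a)],np.hypot(*d))
E
```

```text
time_s: 15.35
ee_pos: [473.3, -262.2, 101.2]
ee_rot: [179.9, -0.1, 13.2]
force: [-0.4, 0.1, -1.2]
gripper_width: 11.9
[703.88559207  48.01224385] 296.74022228449735 -247.6625506740479 386.5119642751415
```

The wedge is held (11.9 mm opening). Carrying it round to the pre-insert spot.

```bash
python3 -m pendant '[{"xyz":[0.02,-0.017,0],"roll":10,"jaw":1},{"xyz":[0.05,-0.042,0],"roll":20,"jaw":1},{"xyz":[0.09,-0.075,0],"roll":30,"jaw":1},{"xyz":[0.13,-0.108,0],"roll":40,"jaw":1},{"xyz":[0.17,-0.142,0],"roll":50,"jaw":1},{"xyz":[0.21,-0.175,0],"roll":60,"jaw":1},{"xyz":[0.25,-0.209,0],"roll":70,"jaw":1},{"xyz":[0.28,-0.234,0],"roll":78,"jaw":1}]'
python3 - <<'E'
from h import *
c=np.array([473.16,-262.08]); Y=13.5;a=np.radians(Y)
c=c+280*np.array([np.cos(a),np.sin(a)])-234*np.array([np.sin(a),-np.cos(a)]);print(c)
Y-=78
t=np.array([703.9,48.0])
d=t-c;a=np.radians(Y);print(Y,d@[np.cos(a),np.sin(a)],d@[np.sin(a),-np.cos(a)],np.hypot(*d))
show('',env.state())
E
```

```text
time_s: 16.35
ee_pos: [691.9, 32.9, 100.8]
ee_rot: [-179.9, -0.0, -64.7]
force: [1.3, -0.1, -1.2]
gripper_width: 11.9
[690.79736257  30.81926325]
-64.5 -9.86624935092089 -19.222745552381628 21.606869806294352
{'time_s': 16.35, 'ee_pos': [691.92, 32.9, 100.79], 'ee_rot': [-179.94, -0.02, -64.71], 'force': [1.27, -0.14, -1.24], 'gripper_width': 11.87, 'qpos': [1.77, 33.28, 81.65, 0.01, 65.01, 66.47]}
```

```bash
python3 -m pendant '[{"xyz":[-0.004,-0.008,0],"roll":10,"jaw":1},{"xyz":[-0.0085,-0.017,0.01],"roll":20,"jaw":1},{"xyz":[-0.01,-0.019,0.03],"roll":30,"jaw":1},{"xyz":[-0.01,-0.019,0.05],"roll":38,"jaw":1},{"xyz":[-0.01,-0.019,0.065],"roll":39.8,"jaw":1},{"xyz":[-0.01,-0.019,0.073],"roll":39.8,"jaw":1},{"xyz":[-0.01,-0.019,0.076],"roll":39.8,"jaw":1},{"xyz":[-0.01,-0.019,0.076],"roll":39.8,"jaw":1}]'
python3 - <<'E'
from h import *
st=env.state(); im,d=env.grab_frame("wrist"); cv2.imwrite("pics/w4.png",im)
K,T=cam("wrist",st); P=cloud(K,T,d); show('',st)
m=(abs(P[...,2]-26)<5)&(abs(P[...,0]-563)<110)&(abs(P[...,1]-84)<110)&(d>0)
m=cv2.morphologyEx(m.astype(np.uint8),cv2.MORPH_OPEN,np.ones((5,5)))
cs,_=cv2.findContours(m,cv2.RETR_EXTERNAL,cv2.CHAIN_APPROX_NONE); c=max(cs,key=cv2.contourArea)
X=ray(K,T,c[:,0],26)[:,:2].astype(np.float32); print(cv2.minAreaRect(X),cv2.boundingRect(c))
E
```

```text
time_s: 17.35
ee_pos: [704.0, 48.0, 24.5]
ee_rot: [-180.0, 0.0, -104.3]
force: [0.3, 0.4, 0.1]
gripper_width: 11.9
{'time_s': 17.35, 'ee_pos': [703.96, 48.01, 24.45], 'ee_rot': [-179.95, 0.01, -104.27], 'force': [0.32, 0.43, 0.13], 'gripper_width': 11.9, 'qpos': [2.97, 38.28, 84.12, 0.0, 57.55, 107.24]}
((643.6776123046875, 63.533660888671875), (19.761554718017578, 10.126922607421875), 75.7645263671875) (307, 391, 36, 16)
```

View pics/w4.png

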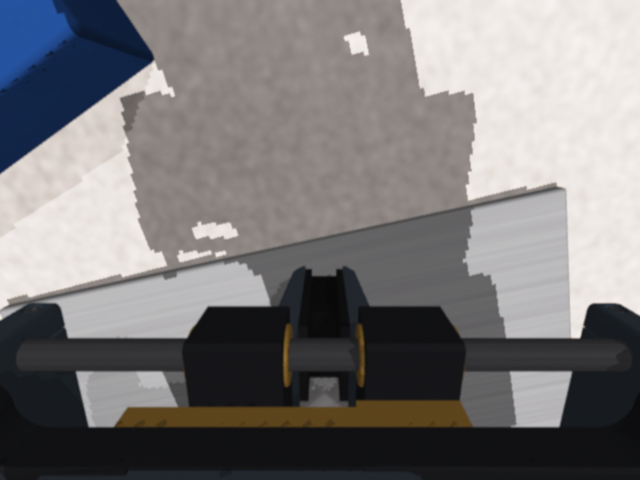

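The wrist camera sees only the stand's corner tip, at about (325,395), between the finger backs. I'll check the stand with the scene camera to see whether the presses moved it.

```bash
python3 - <<'E'
from h import *
out=[]
for n in ["scene","side"]:
    K,T=cam(n); im,d=env.grab_frame(n); out.append(im)
    for tag,dd in [("t0",np.load(f"pics/{n}0.npy")),("now",d)]:
        P=cloud(K,T,dd)
        m=(abs(P[...,2]-26)<7)&(np.hypot(P[...,0]-563,P[...,1]-84)<100)&(dd>0)
        m=cv2.morphologyEx(m.astype(np.uint8),cv2.MORPH_OPEN,np.ones((3,3)))
        cs,_=cv2.findContours(m,cv2.RETR_EXTERNAL,cv2.CHAIN_APPROX_NONE)
        if not cs: print(n,tag,"none"); continue
        c=max(cs,key=cv2.contourArea); X=ray(K,T,c[:,0],26)[:,:2].astype(np.float32); print(n,tag,cv2.minAreaRect(X))
u=proj(*cam("scene"),[660,60,20])[0].astype(int); v=proj(*cam("side"),[660,60,20])[0].astype(int); print(u,v)
a=[o[max(0,p[1]-60):p[1]+60,p[0]-65:p[0]+65] for o,p in zip(out,(u,v))]
cv2.imwrite("pics/c5.png",cv2.resize(np.hstack([x[:120,:130] for x in a]),(780,360),interpolation=cv2.INTER_CUBIC))
a=cv2.imread("pics/scene0.png")[185:265,300:400];b=cv2.imread("pics/s3.png")[185:265,300:400]
print("diff t0/s3",[ (cv2.absdiff(cv2.cvtColor(a,6),cv2.cvtColor(b,6))>40).mean()], cv2.phaseCorrelate(np.float32(a[20:60,20:60,2]),np.float32(b[20:60,20:60,2])))
E
```

```text
scene t0 ((564.2255859375, 78.55242156982422), (123.32806396484375, 126.12693786621094), 30.36962890625)
scene now ((562.8532104492188, 77.71060180664062), (122.47581481933594, 130.32225036621094), 32.42292022705078)
side t0 ((560.7265625, 84.13217163085938), (124.3568115234375, 126.33489227294922), 30.736230850219727)
side now ((560.4832763671875, 84.55744934082031), (124.48164367675781, 127.80892181396484), 31.000347137451172)
[385 250] [271 241]
diff t0/s3 [np.float64(0.191625)] ((-0.16927540860647383, 0.025801288941700307), 0.8204261887073517)
```

View pics/c5.png

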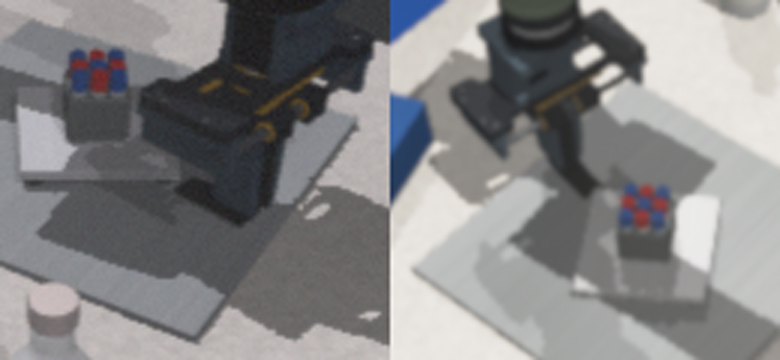

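The stand hasn't moved (within about 0.5 mm), and the crop shows the wedge lined up outside the corner. Lowering onto the plate, then feeding along tool +y.

```bash
python3 -m pendant '[{"xyz":[0,0,0.001],"roll":0,"jaw":1},{"xyz":[0,0,0.002],"roll":0,"jaw":1},{"xyz":[0,0,0.003],"roll":0,"jaw":1},{"xyz":[0,0,0.004],"roll":0,"jaw":1},{"xyz":[0,0,0.0045],"roll":0,"jaw":1},{"xyz":[0,0,0.0048],"roll":0,"jaw":1},{"xyz":[0,0,0.0048],"roll":0,"jaw":1},{"xyz":[0,0,0.0048],"roll":0,"jaw":1}]'
python3 -m pendant '[{"xyz":[0,0.002,0],"roll":0,"jaw":1},{"xyz":[0,0.005,0],"roll":0,"jaw":1},{"xyz":[0,0.008,0],"roll":0,"jaw":1},{"xyz":[0,0.011,0],"roll":0,"jaw":1},{"xyz":[0,0.014,0],"roll":0,"jaw":1},{"xyz":[0,0.016,0],"roll":0,"jaw":1},{"xyz":[0,0.018,0],"roll":0,"jaw":1},{"xyz":[0,0.018,0],"roll":0,"jaw":1}]'
```

```text
time_s: 18.5
ee_pos: [703.7, 48.0, 19.2]
ee_rot: [-180.0, 0.0, -104.3]
force: [-0.1, -0.8, 1.7]
gripper_width: 12.0
time_s: 19.5
ee_pos: [685.9, 52.5, 19.2]
ee_rot: [180.0, -0.0, -104.3]
force: [-0.1, 0.2, 1.8]
gripper_width: 12.0
```

```bash
python3 -m pendant '[{"xyz":[0,0.001,0],"roll":0,"jaw":1},{"xyz":[0,0.002,0],"roll":0,"jaw":1},{"xyz":[0,0.003,0],"roll":0,"jaw":1},{"xyz":[0,0.004,0],"roll":0,"jaw":1},{"xyz":[0,0.0045,0],"roll":0,"jaw":1},{"xyz":[0,0.005,0],"roll":0,"jaw":1},{"xyz":[0,0.0055,0],"roll":0,"jaw":1},{"xyz":[0,0.006,0],"roll":0,"jaw":1}]'
python3 -m pendant '[{"xyz":[0,0.0003,0],"roll":0,"jaw":1},{"xyz":[0,0.0006,0],"roll":0,"jaw":1},{"xyz":[0,0.0009,0],"roll":0,"jaw":1},{"xyz":[0,0.0012,0],"roll":0,"jaw":1},{"xyz":[0,0.0015,0],"roll":0,"jaw":1},{"xyz":[0,0.0018,0],"roll":0,"jaw":1},{"xyz":[0,0.002,0],"roll":0,"jaw":1},{"xyz":[0,0.002,0],"roll":0,"jaw":1}]'
```

```text
time_s: 20.5
ee_pos: [680.5, 54.0, 19.2]
ee_rot: [-180.0, 0.0, -104.3]
force: [0.3, -0.1, 0.8]
gripper_width: 11.6
time_s: 21.5
ee_pos: [678.5, 54.5, 19.2]
ee_rot: [-180.0, 0.0, -104.3]
force: [2.0, -0.4, 1.3]
gripper_width: 11.4
```

```bash
python3 -m pendant '[{"xyz":[0,0.0003,0],"roll":0,"jaw":1},{"xyz":[0,0.0006,0],"roll":0,"jaw":1},{"xyz":[0,0.0009,0],"roll":0,"jaw":1},{"xyz":[0,0.0012,0],"roll":0,"jaw":1},{"xyz":[0,0.0015,0],"roll":0,"jaw":1},{"xyz":[0,0.0018,0],"roll":0,"jaw":1},{"xyz":[0,0.002,0],"roll":0,"jaw":1},{"xyz":[0,0.002,0],"roll":0,"jaw":1}]'
```

```text
time_s: 22.5
ee_pos: [676.6, 54.9, 19.2]
ee_rot: [-180.0, 0.0, -104.3]
force: [0.8, -1.3, 1.9]
gripper_width: 12.1
```

```bash
python3 -m pendant '[{"xyz":[0,0.0003,0],"roll":0,"jaw":1},{"xyz":[0,0.0006,0],"roll":0,"jaw":1},{"xyz":[0,0.0009,0],"roll":0,"jaw":1},{"xyz":[0,0.0012,0],"roll":0,"jaw":1},{"xyz":[0,0.0015,0],"roll":0,"jaw":1},{"xyz":[0,0.0015,0],"roll":0,"jaw":1},{"xyz":[0,0.0015,0],"roll":0,"jaw":1},{"xyz":[0,0.0015,0],"roll":0,"jaw":1}]'
python3 - <<'E'
from h import *
f=[]
for i in range(4):
    im,d=env.grab_frame("side"); f.append(env.state()["force"])
print(np.mean(f,0),np.std(f,0)); K,T=cam("side")
f0=cv2.imread("pics/side0.png"); 
a,b=[x[235:270,272:312,2].astype(np.float32) for x in (f0,im)]
print(cv2.phaseCorrelate(a,b)); cv2.imwrite("pics/side6.png",im)
E
```

```text
time_s: 23.5
ee_pos: [675.3, 55.3, 19.3]
ee_rot: [-180.0, 0.0, -104.3]
force: [2.7, -1.1, 0.5]
gripper_width: 12.1
[ 3.64129148 -0.65764518  0.86761053] [0.77613578 0.49904912 0.26814393]
((-0.1560451454090348, -0.2735035965886716), 0.4326150874296824)
```

About 3.7 N of resistance at 29.5 mm of travel, where the wedge under the foot edge is about 3.55 mm thick, so contact has begun. One more millimetre to snug it.

```bash
python3 -m pendant '[{"xyz":[0,0.0002,0],"roll":0,"jaw":1},{"xyz":[0,0.0004,0],"roll":0,"jaw":1},{"xyz":[0,0.0006,0],"roll":0,"jaw":1},{"xyz":[0,0.0008,0],"roll":0,"jaw":1},{"xyz":[0,0.001,0],"roll":0,"jaw":1},{"xyz":[0,0.001,0],"roll":0,"jaw":1},{"xyz":[0,0.001,0],"roll":0,"jaw":1},{"xyz":[0,0.001,0],"roll":0,"jaw":1}]'
python3 - <<'E'
from h import *
f=[]
for i in range(4):
    im,d=env.grab_frame("side"); f.append(env.state()["force"])
print(np.mean(f,0),np.std(f,0),env.state()["ee_pos"])
E
```

```text
time_s: 24.7
ee_pos: [674.3, 55.6, 19.3]
ee_rot: [-180.0, 0.0, -104.3]
force: [5.4, -0.9, 0.8]
gripper_width: 11.6
[ 4.77178368 -0.86831354  1.22887928] [0.61480214 0.41268864 0.36174579] [674.22945099  55.56869602  19.2255714 ]
```

A steady 4.9 N push means the wedge is carrying load. Releasing and lifting straight up.

```bash
python3 -m pendant '[{"xyz":[0,0,0],"roll":0,"jaw":0.85},{"xyz":[0,0,0],"roll":0,"jaw":0.7},{"xyz":[0,0,0],"roll":0,"jaw":0.6},{"xyz":[0,0,0],"roll":0,"jaw":0.6},{"xyz":[0,0,-0.01],"roll":0,"jaw":0.6},{"xyz":[0,0,-0.03],"roll":0,"jaw":0.6},{"xyz":[0,0,-0.06],"roll":0,"jaw":0.6},{"xyz":[0,0,-0.08],"roll":0,"jaw":0.7}]'
python3 -m pendant '[{"xyz":[0,0.01,0],"roll":0,"jaw":1},{"xyz":[0,0.025,0],"roll":0,"jaw":1},{"xyz":[0,0.038,0],"roll":0,"jaw":1},{"xyz":[0,0.044,0.01],"roll":0,"jaw":1},{"xyz":[0,0.044,0.03],"roll":0,"jaw":1},{"xyz":[0,0.044,0.055],"roll":0,"jaw":1},{"xyz":[0,0.044,0.067],"roll":0,"jaw":1},{"xyz":[0,0.044,0.07],"roll":0,"jaw":1}]' 10
```

```text
time_s: 25.9
ee_pos: [674.8, 55.6, 101.6]
ee_rot: [-179.9, 0.0, -104.3]
force: [-0.1, 0.1, -0.9]
gripper_width: 29.7
time_s: 26.9
ee_pos: [630.9, 66.4, 28.0]
ee_rot: [179.9, -0.0, -104.3]
force: [-0.2, 0.4, 0.2]
gripper_width: 0.4
```

```bash
python3 -m pendant '[{"xyz":[0,0,0.001],"roll":0,"jaw":1},{"xyz":[0,0,0.002],"roll":0,"jaw":1},{"xyz":[0,0,0.0025],"roll":0,"jaw":1},{"xyz":[0,0,0.003],"roll":0,"jaw":1},{"xyz":[0,0,0.0033],"roll":0,"jaw":1},{"xyz":[0,0,0.0036],"roll":0,"jaw":1},{"xyz":[0,0,0.0036],"roll":0,"jaw":1},{"xyz":[0,0,0.0036],"roll":0,"jaw":1}]'
python3 - <<'E'
from h import *
f=[]
for i in range(3):
    env.grab_frame("wrist"); s=env.state(); f.append(np.r_[s["force"],s["ee_pos"]])
print(np.mean(f,0).round(2))
E
```

```text
time_s: 27.9
ee_pos: [631.6, 66.4, 26.3]
ee_rot: [-180.0, 0.0, -104.3]
force: [-2.2, 0.3, 5.1]
gripper_width: 0.3
[-1.3500e+00 -1.2000e-01  5.0300e+00  6.3161e+02  6.6430e+01  2.6280e+01]
```

D is now firm at 26.3 mm under 5 N, the same height as the other three corners. Retreating for a final look.

```bash
python3 -m pendant '[{"xyz":[0,0,-0.003],"roll":0,"jaw":1},{"xyz":[0,0,-0.01],"roll":0,"jaw":1},{"xyz":[0,0,-0.035],"roll":0,"jaw":1},{"xyz":[0,0,-0.075],"roll":0,"jaw":1},{"xyz":[0,-0.01,-0.12],"roll":0,"jaw":1},{"xyz":[0,-0.04,-0.16],"roll":0,"jaw":1},{"xyz":[0,-0.06,-0.19],"roll":0,"jaw":1},{"xyz":[0,-0.06,-0.19],"roll":0,"jaw":1}]'
python3 - <<'E'
from h import *
out=[]
for n in ["scene","side"]:
    K,T=cam(n); im,d=env.grab_frame(n); out.append(im); P=cloud(K,T,d)
    for tag,dd,ii in [("t0",np.load(f"pics/{n}0.npy"),cv2.imread(f"pics/{n}0.png")),("now",d,im)]:
        P=cloud(K,T,dd)
        m=(abs(P[...,2]-26)<7)&(np.hypot(P[...,0]-563,P[...,1]-84)<92)&(dd>0)
        m=cv2.morphologyEx(m.astype(np.uint8),cv2.MORPH_OPEN,np.ones((3,3)))
        cs,_=cv2.findContours(m,cv2.RETR_EXTERNAL,cv2.CHAIN_APPROX_NONE)
        c=max(cs,key=cv2.contourArea); print(n,tag,cv2.minAreaRect(ray(K,T,c[:,0],26)[:,:2].astype(np.float32)))
show('',env.state())
P0=[640,60,20]; a=[]
for o,n in zip(out,["scene","side"]):
    p=proj(*cam(n),P0)[0].astype(int); a.append(o[p[1]-60:p[1]+60,p[0]-65:p[0]+65])
cv2.imwrite("pics/c7.png",cv2.resize(np.hstack(a),(780,360),interpolation=cv2.INTER_CUBIC))
E
```

```text
time_s: 29.05
ee_pos: [691.8, 51.3, 218.2]
ee_rot: [-179.7, 0.1, -104.3]
force: [-0.6, -0.1, -0.6]
gripper_width: 0.6
scene t0 ((564.2255859375, 78.55242156982422), (123.32806396484375, 126.12693786621094), 30.36962890625)
scene now ((565.1873168945312, 76.75243377685547), (123.57843017578125, 130.05813598632812), 30.2996883392334)
side t0 ((560.7265625, 84.13217163085938), (124.3568115234375, 126.33489227294922), 30.736230850219727)
side now ((560.4136352539062, 84.35916137695312), (124.29808807373047, 127.0449447631836), 30.736230850219727)
{'time_s': 29.15, 'ee_pos': [688.57, 51.67, 214.5], 'ee_rot': [179.88, -0.03, -104.3], 'force': [0.2, 0.91, -0.93], 'gripper_width': 0.25, 'qpos': [3.33, 29.06, 72.38, 0.01, 78.68, 107.63]}
```

View pics/c7.png

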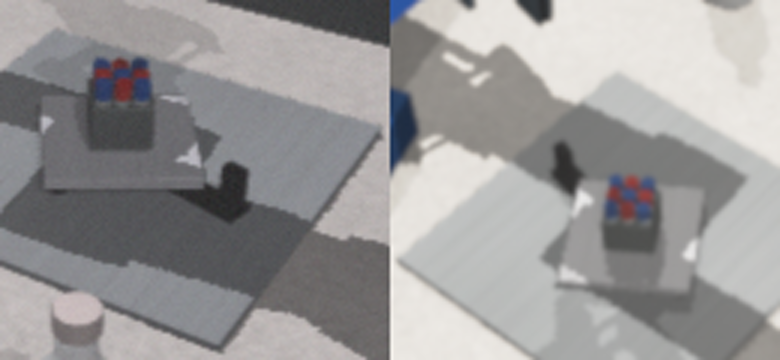

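The crop shows the wedge standing under corner D, with its tab at (235,190) in the scene half and (563,160) in the side half. The stand is level and unmoved, and the arm is clear.

```bash
python3 -c "
from workcell import env
print(env.job_done())"
```

```text
the job is handed in; nothing more can be done
None
```

The short corner is wedged and holds firm, and I handed the job in at about 29 s of the 70 s allowed.

- **Finding the corner:** I pressed all four corners in turn. Three were firm at 26.3 mm under 6–11 N. The fourth, at world (631, 66), started to sink at about 1 N and bottomed out about 3 mm lower. That bottoming-out press reached 9.7 N, so it and the first firm press (11 N) were harder than a light touch.
- **Wedging it:** I fed the wedge in along the diagonal, thin end first. It met the foot after about 29.5 mm of travel, and I pushed 1 mm further until the push held steady at about 4.9 N. Then I let go.
- **Last checks:** Pressed again with 5 N, the corner held at 26.3 mm, level with the others. The final pictures show the wedge in place and the arm clear. I did not measure the bystanders again.
- **One disagreement:** The side camera shows the stand moved less than 0.5 mm. The scene camera's reading shifted by about 2 mm, but it also made the base about 4 mm longer than at the start (130 mm against the true 124 mm). I put that down to the outline including part of the wedge, and trusted the side view.

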